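# Hold a tonewood sample flush on the sloped head of the moisture meter

## Robot

A 7-joint arm with a two-finger parallel gripper is mounted at the origin on the work surface. World frame = base frame: x ahead of the robot, y to its left, z up, the work surface at z = 0. Lengths are in mm, angles in rad, forces in N, time in s.
With the tool pointing down it reaches from about 350 to 900 mm from the base axis. Payload 7.2 kg.
Tool frame: the origin (TCP) lies between the finger pads; the fingertips stand 8 mm ahead of it and the grasp point (between the pads) lies 11 mm behind it (tcp_to_tips is the distance from the TCP to the fingertips, in mm); z points along the fingers, y is the line along which they close (so a half turn about z gives the same grasp; the last joint's range is limited). The gripper opens to 88 mm and grips with 3 to 60 N. Pads are 20 mm wide; open, the fingers measure 115 mm over their backs; the gripper's body (75 mm by 178 mm) begins 61 mm behind the grasp point.
Start: joints at [-1.323, 0.411, -0.013, 1.596, 0.006, 1.134, -0.082], TCP at [194.12, 594.093, 230.653] pointing down, gripper open.
Joint ranges: [-2.95, 2.95], [-0.29, 1.99], [-1.47, 1.44], [0.14, 2.54], [-1.03, 4.17], [0.13, 1.85], [-2.86, 2.86]. Speed limits (rad/s): [2.39, 2.39, 3.01, 3.01, 3.14, 3.14, 3.14].

## Interface

Orientations are given as a 3x3 rotation matrix whose columns are the frame's x, y, z axes.
In Python, from workcell import * gives the robot as it stands.
- The arm moves only by the tool step_arm, never from a script. Its argument "targets" is a list that holds one entry, the list of rows, each a list of 7 numbers: the turn, a rotation vector about the tool's x, y, z in degrees, then the shift along the tool's x, y, z in mm, then the closure, from -1 (fully open) to 1 (shut). In form: [[[rx, ry, rz, dx, dy, dz, gripper], ...]]. A call has 1 to 20 rows; each row shifts and turns the commanded pose from where the row before left it, along the tool's axes as they then stand; what a row does not reach is not made up. A row lasts 1/10 s, in which the tool goes at most 50 mm and 8.59 degrees, less where a joint would pass 70% of its speed; a pose out of reach is approached as far as the arm can. A call is refused whole if a number of a shift passes 50 or a number of a turn 8.59, either way. A call with a gripper value outside its range is refused whole. The fingers move at their own pace and stop on an object; "newtons" is the grip in N (left out, the last holds). Time passes only in rows, so rows that do not move let the fingers close. It gives the time, the measured TCP pose, the force, the opening and the grip force at its end, in the units of the state.
- state(): the state, without advancing time (a new reading comes with each control period).
- camera(name): name is "scene" or "top" or "wrist"; returns the picture (384x512x3 uint8, red, green, blue); there is no depth.
- calibration(name): a dict with "vfov" (degrees; the focal length in pixels is half the picture's height over the tangent of half this angle, whatever the lens; pixels are square), "cx", "cy" (the principal point, pixels), "rvec" (rotation vector, rad) and "tvec" (3), from world to camera coordinates, as OpenCV has them. Camera axes: x right, y down, z forward; pixel columns grow to the right and rows downward; lengths in mm; the calibration is good to about 2 mm. A picture is of the moment at which its call begins: read the wrist's pose just before it. calibration takes no time and is no camera call; for the wrist camera it gives the pose at the moment of the call.
- sign_off(): hands the job in; it is judged then, once.
The state is a dict: "t": time; "joint_pos": joint angles; "joint_velocities": joint speeds; "joint_torque": joint torques, N m; "position": TCP position; "tcp_rot": TCP orientation; "wrist_force": force on the tool from outside, world axes, zero at the start; "moment": the same for the moment, N m; "width": opening from 0.0 (shut) to 1.0 (fully open); "grip_force": force on a finger pad.
Only numpy, scipy, OpenCV 4.12 (cv2) and the standard library are available. Lean on these libraries where they do the work, as an engineer would, in place of code of your own. Each camera call takes 0.05 s, during which the arm holds its last target. There are 200 camera calls.

## Task

Pick up the rectangular wood sample (the one with the oblong tile under its grip block) and hold the flat underside of its tile flush against the sloped face of the moisture meter, long side along the slope, feeling for the slope so that all four sprung feet are pushed in at least half way at once. Be gentle with the meter, leave the other things where they are, and finish while still holding the sample pressed there: the meter only reads while it is held.

Things in the scene. Friction and masses are not known exactly. Their poses are not given: they have to be found in the camera images.
- sample: the rectangular wood sample: dark tile 96 mm (its x) x 60 mm (its y) x 10 mm thick, lying flat, with a light grip block glued on the middle of its top: 50 mm (x) x 26 mm (y), from 10 to 52 mm above the underside. About 0.13 kg. Origin: centre of the underside; z up, towards the block.
- meter: moisture meter, fixed: grey base 170 (x) x 106 (y) x 34 mm high; two upright cheeks (50 mm along x, 8 mm thick, 99 mm high, 84 mm apart inside, at y = +-46 mm) carry a sloped aluminium head, a block 104 mm (along the slope) x 68 mm (y) x 18 mm with four sprung brass feet on its face. The face slopes down towards the meter's -x and is level along y. Origin: centre of the underside; z up.
- face_center (a point): centre of the head's flat upper face, 95 mm above the bench, for any slope: the head tilts about the level line along the meter's y through it. The slope is set anew each time, 15 to 35 degrees from level, is not reported (feel or see it), and is too stiff to move by pushing. This point's axes are the meter's, not the face's.
- foot_upper_left (a joint): how far the upper left sprung foot (12 mm across) is pushed in, m, along the face normal: 0 = standing 6 mm proud of the face, 0.006 = level with it. Upper = the meter's +x end, left = its +y side; feet are 36 mm up or down the slope and 20 mm aside from the face centre. 0.6 N to start, 0.4 N more per mm.
- foot_upper_right (a joint): how far the upper right sprung foot (12 mm across) is pushed in, m, along the face normal: 0 = standing 6 mm proud of the face, 0.006 = level with it. Upper = the meter's +x end, left = its +y side; feet are 36 mm up or down the slope and 20 mm aside from the face centre. 0.6 N to start, 0.4 N more per mm.
- foot_lower_left (a joint): how far the lower left sprung foot (12 mm across) is pushed in, m, along the face normal: 0 = standing 6 mm proud of the face, 0.006 = level with it. Upper = the meter's +x end, left = its +y side; feet are 36 mm up or down the slope and 20 mm aside from the face centre. 0.6 N to start, 0.4 N more per mm.
- foot_lower_right (a joint): how far the lower right sprung foot (12 mm across) is pushed in, m, along the face normal: 0 = standing 6 mm proud of the face, 0.006 = level with it. Upper = the meter's +x end, left = its +y side; feet are 36 mm up or down the slope and 20 mm aside from the face centre. 0.6 N to start, 0.4 N more per mm.
- round_sample: bystander, loose: the other sample: round disc of dark wood, 84 mm across and 10 mm thick, with the same grip block as the rectangular one. Not wanted. Origin: centre of its underside.
- glue: bystander, loose: white plastic glue bottle, 56 mm across, 150 mm tall, standing. Origin: centre of its underside.
- jar: bystander, loose: amber glass jar with a steel cap, 64 mm across, 75 mm tall, standing. Origin: centre of its underside.
- screwdriver: bystander, loose: screwdriver lying on the bench.
- sanding_block: bystander, loose: cork sanding block, 100 x 60 x 28 mm. Origin: centre of its underside.
- bridge: bystander, loose: dark guitar bridge, 160 mm long (its y), 28 mm wide, 10 mm high, lying flat. Origin: centre of its underside.

How it is judged:
By the outcome, as a careful person would: the job done as asked, in the order asked, and still so for the second after the job is handed in, while the arm keeps its last pose, push and grip.
It also fails if it takes over 54 s, if anything falls off the work surface, if the arm or the gripper's body presses on something with over 40 N, if the wrist force passes 120 N, or if a joint passes its speed limit or range.

## Working session

There is one attempt and no reset: what is moved stays moved. The work goes in short steps, Python scripts to look and compute and a tool call to move; the robot and the scene stay as the last step left them, time stands still between calls to the robot, and variables do not carry over. Pictures are saved under pics/ and viewed, at most 10 in all, crops included, and the job is handed in when it is done.

Besides the shell and the picture viewer there is one more tool, called as a command line: name --argument value ..., lists and objects as JSON in quotes. step_arm: Moves the arm, as the interface text tells. Its arguments: {"type":"object","properties":{"targets":{"type":"array","items":{"type":"array","items":{"type":"array","items":{"type":"number"}}}},"newtons":{"type":"number"}},"required":["targets"]}

```bash
mkdir -p pics; ls
python3 - <<'E'
from workcell import *
import cv2,numpy as np
for n in("scene","top"):
    cv2.imwrite(f"pics/{n}.png",camera(n)[:,:,::-1]); print(n,calibration(n))
s=state();print(s["tcp_rot"],s["position"],s["wrist_force"],s["t"])
E
```

```text
pics
scene {'vfov': 50.079527191130104, 'cx': 260.01108205595114, 'cy': 197.90157305600667, 'rvec': array([ 0.884052  ,  2.5992648 , -0.99761807]), 'tvec': array([ 431.34627756, -181.07676528, 1138.54297331])}
top {'vfov': 49.36337875919393, 'cx': 254.9786170314519, 'cy': 188.43891555631188, 'rvec': array([ 2.19330036, -2.03299124,  0.21090785]), 'tvec': array([-36.61693902, 552.95075521, 920.41013526])}
[[-9.50558020e-01  3.10546863e-01 -3.10519012e-04]
 [ 3.10546988e-01  9.50557010e-01 -1.39227652e-03]
 [-1.37201083e-04 -1.41987036e-03 -9.99998983e-01]] [194.03215362 593.67320129 229.89487831] [0.62587126 0.76807021 0.02499047] 0.1
```

View pics/top.png

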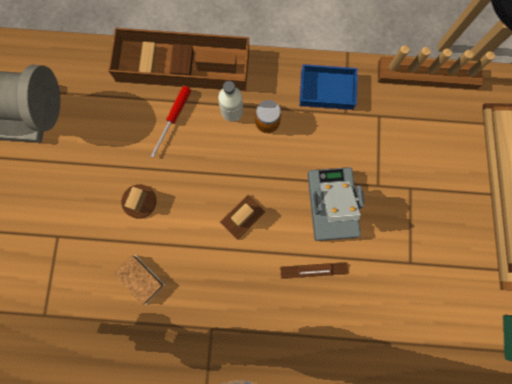

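View pics/scene.png

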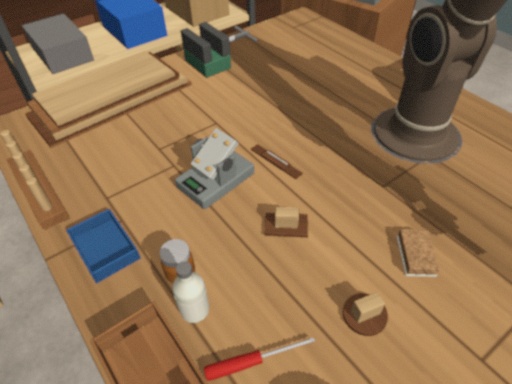

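```bash
cat > h.py <<'E'
import cv2,numpy as np
def cam(c):
    f=192/np.tan(np.radians(c["vfov"]/2)); return np.array([[f,0,c["cx"]],[0,f,c["cy"]],[0,0,1]]),cv2.Rodrigues(np.array(c["rvec"]))[0],np.array(c["tvec"])
def ray(c,p,z):
    K,R,t=cam(c); d=R.T@np.linalg.inv(K)@np.array([p[0],p[1],1.]); o=-R.T@t
    return o+d*(z-o[2])/d[2]
def proj(c,X):
    K,R,t=cam(c); x=(R@np.atleast_2d(X).T).T+t; x=x@K.T; return x[:,:2]/x[:,2:]
E
python3 - <<'E'
from workcell import *
from h import *
a=cv2.imread("pics/top.png");b=cv2.imread("pics/scene.png")
A=cv2.resize(a[155:255,210:370],None,fx=5,fy=5,interpolation=2)[:, :]
B=cv2.resize(b[120:220,165:325],None,fx=5,fy=5,interpolation=2)
cv2.imwrite("pics/a2.png",A);cv2.imwrite("pics/b2.png",B)
c=calibration("top")
for p,z in(((243,216),10),((335,204),34),((139,200),10),((265,116),75),((230,100),150),((313,270),10)):print(p,ray(c,p,z).round())
hsv=cv2.cvtColor(a,cv2.COLOR_BGR2HSV)
for p in((229,222),(243,214),(316,230),(340,200)):print(p,hsv[p[1],p[0]])
E
```

```text
(243, 216) [493.  30.  10.]
(335, 204) [ 535. -187.   34.]
(139, 200) [513. 285.  10.]
(265, 116) [727.  -5.  75.]
(230, 100) [729.  74. 150.]
(313, 270) [ 378. -145.   10.]
(229, 222) [ 12 167 104]
(243, 214) [ 17 139 197]
(316, 230) [ 51  15 120]
(340, 200) [ 30  20 167]
```

View pics/a2.png

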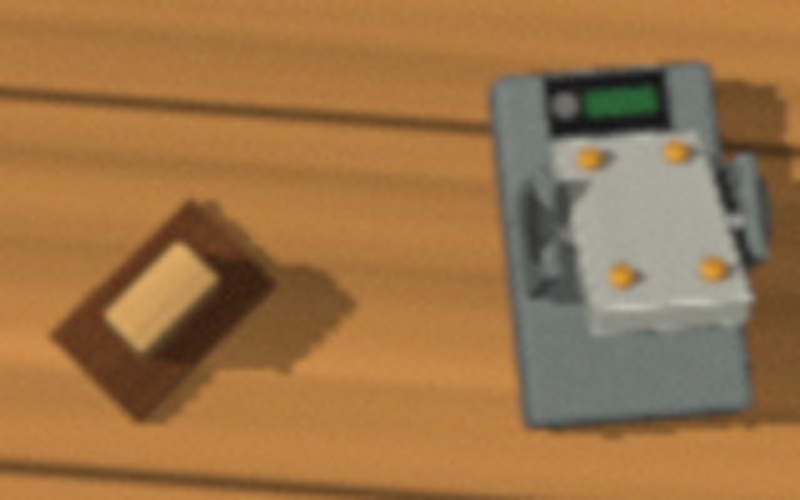

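View pics/b2.png

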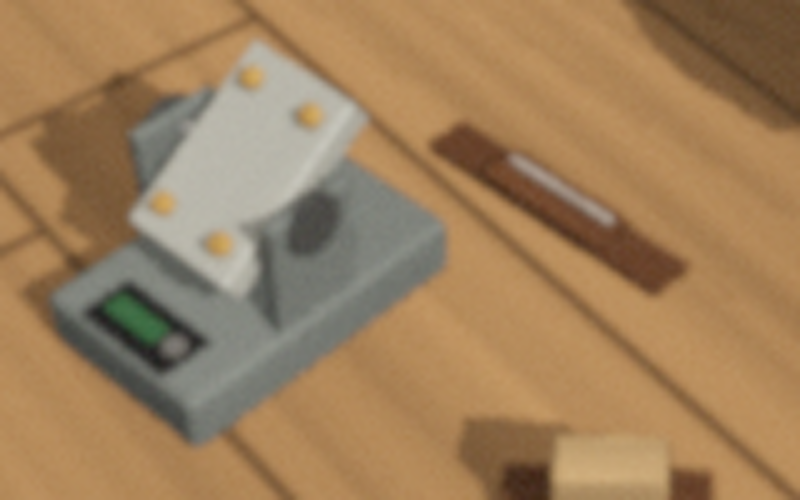

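Run:
```python
from workcell import *
from h import *
ct,cs=calibration("top"),calibration("scene")
T=lambda L:np.array(L)/5+np.array([209.6,154.6])
S=lambda L:np.array(L)/5+np.array([164.6,119.6])
P=[ (cam(c)[0]@np.c_[cam(c)[1],cam(c)[2]]) for c in(ct,cs)]
ft=T([(588,158),(677,152),(622,275),(714,270)]);
fs=S([(219,243),(163,202),(311,115),(251,76)])  # try match
X=cv2.triangulatePoints(P[0],P[1],ft.T,fs.T);X=(X[:3]/X[3]).T;print("feet",X.round(1))
print("dist",np.linalg.norm(X[0]-X[1]),np.linalg.norm(X[0]-X[2]),"reproj",(proj(ct,X)-ft).round(1).tolist())
m=(X[2]+X[3]-X[0]-X[1])/2;print("mean",X.mean(0),"slope",np.degrees(np.arctan2(m[2],np.hypot(*m[:2]))),"yaw",np.degrees(np.arctan2(m[1],m[0])))
B=np.array([ray(ct,p,34) for p in T([(493,78),(710,65),(748,408),(527,425)])])
print("base",B.round(1).tolist(),B.mean(0)); d=B[2]+B[3]-B[0]-B[1];print("yaw",np.degrees(np.arctan2(d[1],d[0])))
for L,z in(([(190,200),(275,283),(143,422),(52,335)],10),([(178,240),(220,280),(145,355),(105,315)],52)):
    B=np.array([ray(ct,p,z) for p in T(L)]); d=B[0]+B[1]-B[2]-B[3]
    print("sample",B.mean(0).round(1),np.degrees(np.arctan2(d[1],d[0])),[np.linalg.norm(B[i]-B[i-1]).round(1) for i in range(4)])
s=state();R=np.array(s["tcp_rot"]);print(R.T@(np.array([493,30,230])-s["position"]),calibration("wrist"))
```

```text
feet [[ 567.7 -159.4   78.7]
 [ 573.4 -199.8   78. ]
 [ 507.9 -169.3  117. ]
 [ 513.6 -209.6  116.5]]
dist 40.78564812454946 71.72869923359642 reproj [[0.2, -0.2], [0.0, -0.0], [-0.1, 0.1], [0.1, -0.1]]
mean [ 540.65529712 -184.51563162   97.54389876] slope 32.3511712548325 yaw -170.635833198949
base [[613.2, -119.1, 34.0], [627.7, -223.5, 34.0], [463.5, -246.0, 34.0], [447.8, -143.2, 34.0]] [ 538.03167203 -182.95410642   34.        ]
yaw -171.9332809431954
sample [492.3  30.3  10. ] -39.881352218804494 [np.float64(93.7), np.float64(58.1), np.float64(92.3), np.float64(60.8)]
sample [492.2  30.8  52. ] -39.86734102231873 [np.float64(48.6), np.float64(27.1), np.float64(49.1), np.float64(26.3)]
[-459.23331353 -442.96013528    0.58683218] {'vfov': 61.08277609265841, 'cx': 254.85139455756573, 'cy': 190.1538919742312, 'rvec': array([-2.33291461, -1.68996197, -0.25975285]), 'tvec': array([-624.06332398,  -36.33480855,  391.79523707])}
```

step_arm --targets '[[[0, 0, 0, -30.5, -29.5, 0, -1], [0, 0, 0, -30.5, -29.5, 0, -1], [0, 0, 0, -30.5, -29.5, 0, -1], [0, 0, 0, -30.5, -29.5, 0, -1], [0, 0, 0, -30.5, -29.5, 0, -1], [0, 0, 0, -30.5, -29.5, 0, -1], [0, 0, 0, -30.5, -29.5, 0, -1], [0, 0, 0, -30.5, -29.5, 0, -1], [0, 0, 0, -30.5, -29.5, 0, -1], [0, 0, 0, -30.5, -29.5, 0, -1], [0, 0, 0, -30.5, -29.5, 0, -1], [0, 0, 0, -30.5, -29.5, 0, -1], [0, 0, 0, -30.5, -29.5, 0, -1], [0, 0, 0, -30.5, -29.5, 0, -1], [0, 0, 0, -30.5, -29.5, 0, -1], [0, 0, 7.4, 0, 0, 0, -1], [0, 0, 7.4, 0, 0, 0, -1], [0, 0, 7.2, 0, 0, 0, -1], [0, 0, 0, 0, 0, 0, -1], [0, 0, 0, 0, 0, 0, -1]]]'

```text
t: 2.1
position: [491.4, 31.5, 230.5]
tcp_rot: [[-0.768, 0.641, -0.0], [0.641, 0.768, -0.0], [0.0, -0.0, -1.0]]
wrist_force: [-0.8, -0.1, 0.3]
width: 0.998
grip_force: 0.0
```

Run:
```python
from workcell import *
from h import *
s=state();c=calibration("wrist");im=camera("wrist")[:,:,::-1]
cv2.imwrite("pics/w1.png",im);hsv=cv2.cvtColor(im,cv2.COLOR_BGR2HSV)
R=np.array(s["tcp_rot"]);p=np.array(s["position"]);print(p,R.round(3).tolist(),s["joint_pos"],s["wrist_force"])
a=np.radians(-39.9)
C=lambda z,l,w:np.array([[492.3+i*l*np.cos(a)-j*w*np.sin(a),30.5+i*l*np.sin(a)+j*w*np.cos(a),z] for i,j in((1,1),(1,-1),(-1,-1),(-1,1))])
print(proj(c,C(10,48,30)).round().tolist(),proj(c,C(52,25,13)).round().tolist())
```

```text
[491.40027734  31.50835733 230.49041187] [[-0.768, 0.641, -0.0], [0.641, 0.768, -0.0], [0.0, -0.0, -1.0]] [-0.54553413  0.18601231  0.44353035  1.93310371 -0.09195958  1.04234205
  0.8127842 ] [-0.78463482 -0.09599581  0.3188612 ]
[[279.0, 201.0], [230.0, 201.0], [228.0, 121.0], [281.0, 121.0]] [[267.0, 194.0], [243.0, 194.0], [242.0, 148.0], [267.0, 148.0]]
```

View pics/w1.png

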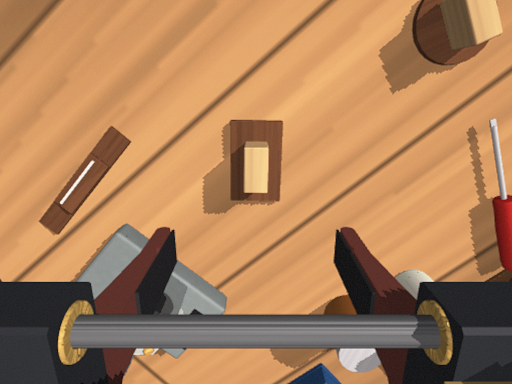

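step_arm --targets '[[[0, 0, 0, -1.3, 0, 21, -1], [0, 0, 0, 0, 0, 21, -1], [0, 0, 0, 0, 0, 21, -1], [0, 0, 0, 0, 0, 21, -1], [0, 0, 0, 0, 0, 21, -1], [0, 0, 0, 0, 0, 21, -1], [0, 0, 0, 0, 0, 21, -1], [0, 0, 0, 0, 0, 21, -1], [0, 0, 0, 0, 0, 21, -1], [0, 0, 0, 0, 0, 6.5, -1], [0, 0, 0, 0, 0, 6.5, -1], [0, 0, 0, 0, 0, 6.5, -1], [0, 0, 0, 0, 0, 0, -1], [0, 0, 0, 0, 0, 0, 1], [0, 0, 0, 0, 0, 0, 1], [0, 0, 0, 0, 0, 0, 1], [0, 0, 0, 0, 0, 0, 1], [0, 0, 0, 0, 0, 0, 1], [0, 0, 0, 0, 0, 0, 1], [0, 0, 0, 0, 0, 0, 1]]]' --newtons 40

```text
t: 4.15
position: [492.6, 30.5, 22.2]
tcp_rot: [[-0.765, 0.644, 0.0], [0.644, 0.765, 0.0], [-0.0, 0.0, -1.0]]
wrist_force: [-1.2, -0.6, 0.3]
width: 0.403
grip_force: 0.0
```

step_arm --targets '[[[0, 0, 0, 0, 0, 0, 1], [0, 0, 0, 0, 0, 0, 1], [0, 0, 0, 0, 0, 0, 1], [0, 0, 0, 0, 0, 0, 1], [0, 0, 0, 0, 0, 0, 1], [0, 0, 0, 0, 0, 0, 1]]]'

```text
t: 4.75
position: [492.6, 30.6, 22.1]
tcp_rot: [[-0.765, 0.644, 0.0], [0.644, 0.765, 0.0], [0.0, 0.0, -1.0]]
wrist_force: [-0.3, -0.1, 0.0]
width: 0.293
grip_force: 40.0
```

step_arm --targets '[[[0, 0, 0, 0, 0, -5, 1], [0, 0, 0, 0, 0, -15, 1], [0, 0, 0, 0, 0, -25, 1], [0, 0, 0, 0, 0, -25, 1], [0, 0, 0, 0, 0, -25, 1], [0, 0, 0, 0, 0, -25, 1], [0, 0, 0, 0, 0, -25, 1], [0, 0, 0, 0, 0, -25, 1], [0, 0, 0, 0, 0, -20, 1], [0, 0, 0, 0, 0, -10, 1], [0, 0, -7, 0, 0, 0, 1], [0, 0, -7, 0, 0, 0, 1], [0, 0, -7, 0, 0, 0, 1], [0, 0, -7, 0, 0, 0, 1], [0, 0, -7, 0, 0, 0, 1], [0, 0, -7, 0, 0, 0, 1], [0, 0, -7, 0, 0, 0, 1], [0, 0, 0, 0, 0, 0, 1], [0, 0, 0, 0, 0, 0, 1]]]'

```text
t: 6.65
position: [492.3, 30.4, 221.8]
tcp_rot: [[-0.989, -0.151, -0.001], [-0.151, 0.989, -0.0], [0.001, 0.0, -1.0]]
wrist_force: [-0.4, -0.1, -1.9]
width: 0.297
grip_force: 40.0
```

```bash
cat > goal.py <<'E'
from workcell import *
from h import *
def goal(th,h,fc=(538.5,-183.5),yaw=-171.2,off=22.1):
    "tool pose with underside centre h mm above face centre along the normal"
    y,t=np.radians(yaw),np.radians(th); u=np.array([np.cos(y),np.sin(y),0])
    x=np.cos(t)*u+[0,0,np.sin(t)]; z=np.sin(t)*u-[0,0,np.cos(t)]
    return np.array([*fc,95.])-z*(h+off), np.c_[x,np.cross(z,x),z]
if __name__=="__main__":
    s=state();R=np.array(s["tcp_rot"]);p=np.array(s["position"])
    g,G=goal(32.3,60)
    print("goal",g,"tool delta",R.T@(g-p),"rot",np.degrees(cv2.Rodrigues(R.T@G)[0]).ravel())
    print("after rot delta",G.T@(g-p),s["joint_pos"],s["wrist_force"],s["moment"],s["width"])
E
python3 goal.py
```

```text
goal [ 581.85390312 -176.7884612   164.39599651] tool delta [ -57.31730443 -218.33675019   57.35465265] rot [ 3.19216745e-02  3.22569917e+01 -1.09064305e-01]
after rot delta [ -78.72155795 -218.44815488   18.1407276 ] [-0.4504095   0.19399461  0.33710803  1.93710376 -0.0747329   1.0231583
  1.64227153] [-0.37056333 -0.11419288 -1.85487929] [ 0.04426033  0.01503466 -0.00769101] 0.29659780362955307
```

step_arm --targets '[[[0, 0, 0, -5.7, -21.8, 0, 1], [0, 0, 0, -5.7, -21.8, 0, 1], [0, 0, 0, -5.7, -21.8, 0, 1], [0, 0, 0, -5.7, -21.8, 0, 1], [0, 0, 0, -5.7, -21.8, 0, 1], [0, 0, 0, -5.7, -21.8, 0, 1], [0, 0, 0, -5.7, -21.8, 0, 1], [0, 0, 0, -5.7, -21.8, 0, 1], [0, 0, 0, -5.7, -21.8, 0, 1], [0, 0, 0, -5.7, -21.8, 0, 1], [0, 6.5, 0, 0, 0, 0, 1], [0, 6.5, 0, 0, 0, 0, 1], [0, 6.5, 0, 0, 0, 0, 1], [0, 6.5, 0, 0, 0, 0, 1], [0, 6.3, 0, 0, 0, 0, 1], [0, 0, 0, 0, 0, 0, 1], [0, 0, 0, 0, 0, 0, 1], [0, 0, 0, 0, 0, 0, 1]]]'

```text
t: 8.45
position: [582.4, -176.8, 223.1]
tcp_rot: [[-0.837, -0.153, -0.525], [-0.129, 0.988, -0.082], [0.532, -0.001, -0.847]]
wrist_force: [0.0, -1.2, -0.6]
width: 0.296
grip_force: 40.0
```

```bash
python3 goal.py
python3 - <<'E'
from workcell import *
from h import *
cv2.imwrite("pics/s3.png",cv2.resize(camera("scene")[80:230,120:320,::-1],None,fx=4,fy=4,interpolation=2))
E
```

```text
goal [ 581.85390312 -176.7884612   164.39599651] tool delta [-30.76875433   0.12568576  49.99318923] rot [-0.06369187  0.18860886 -0.04822234]
after rot delta [-3.09332289e+01  4.42026060e-02  4.98917269e+01] [-0.1149664   0.76479112  0.45816324  1.22665177 -0.07135043  1.72103064
  2.0410689 ] [ 0.02023885 -1.16003668 -0.63075765] [ 0.15027224 -0.63660554  0.03757447] 0.2956150705720323
```

View pics/s3.png

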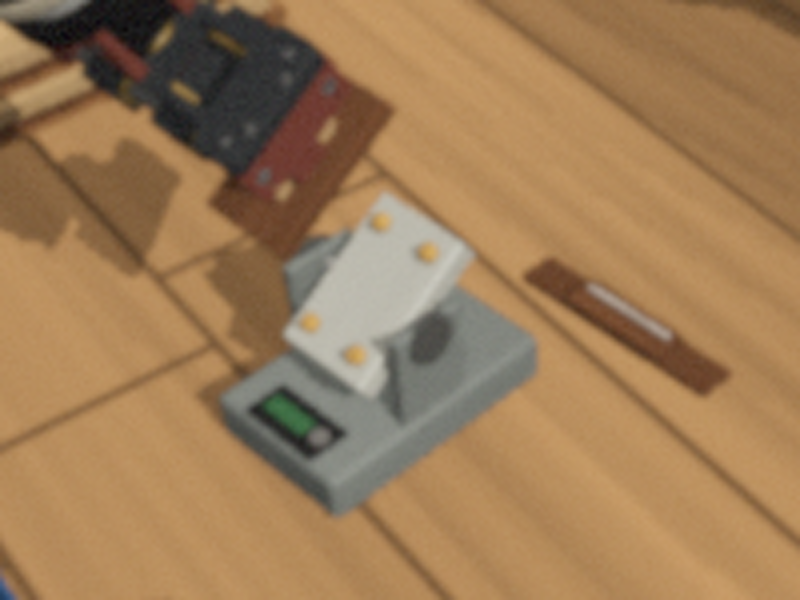

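step_arm --targets '[[[0, 0, 0, -5.1, 0, 8.3, 1], [0, 0, 0, -5.1, 0, 8.3, 1], [0, 0, 0, -5.1, 0, 8.3, 1], [0, 0, 0, -5.1, 0, 8.3, 1], [0, 0, 0, -5.1, 0, 8.3, 1], [0, 0.2, 0, -5.1, 0, 8.3, 1], [0, 0, 0, 0, 0, 10, 1], [0, 0, 0, 0, 0, 10, 1], [0, 0, 0, 0, 0, 10, 1], [0, 0, 0, 0, 0, 10, 1], [0, 0, 0, 0, 0, 5, 1], [0, 0, 0, 0, 0, 0, 1], [0, 0, 0, 0, 0, 0, 1], [0, 0, 0, 0, 0, 0, 1]]]'

```text
t: 9.9
position: [558.4, -179.9, 126.1]
tcp_rot: [[-0.834, -0.155, -0.53], [-0.131, 0.988, -0.083], [0.537, -0.0, -0.844]]
wrist_force: [0.6, -0.4, -2.3]
width: 0.294
grip_force: 40.0
```

```bash
cat >> goal.py <<'E'
    f=R.T@np.array(s["wrist_force"]);m=R.T@np.array(s["moment"]);print("tool F",f.round(2),"M",m.round(3))
E
python3 goal.py
python3 - <<'E'
from workcell import *
from h import *
c=camera("scene")[100:200,150:270,::-1]
t=camera("top")[150:270,290:410,::-1]
cv2.imwrite("pics/s4.png",np.hstack([cv2.resize(c,(480,400),interpolation=2),cv2.resize(t,(320,400),interpolation=2)[:, :320]]))
E
```

```text
goal [ 581.85390312 -176.7884612   164.39599651] tool delta [  0.61012447  -0.58138629 -44.96390707] rot [-0.07463839 -0.15060222  0.09029779]
after rot delta [  0.49106289  -0.52367872 -44.96607409] [-0.11468924  0.81628389  0.43794485  1.37605888 -0.08511503  1.52896748
  2.03380651] [ 0.56127038 -0.42659536 -2.33474177] [ 0.15997638 -0.6304495   0.01874774] 0.29350159515123353
tool F [-1.66 -0.51  1.71] M [-0.041 -0.648 -0.048]
```

View pics/s4.png

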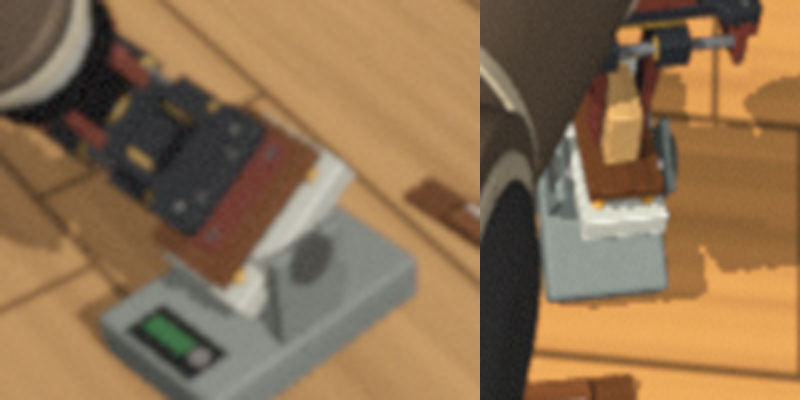

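step_arm --targets '[[[0, 0, 0, 0, 0, 2, 1], [0, 0, 0, 0, 0, 2, 1], [0, 0, 0, 0, 0, 1, 1], [0, 0, 0, 0, 0, 0, 1], [0, 0, 0, 0, 0, 0, 1], [0, 0, 0, 0, 0, 0, 1]]]'

```text
t: 10.6
position: [555.4, -180.2, 121.6]
tcp_rot: [[-0.833, -0.155, -0.531], [-0.131, 0.988, -0.083], [0.537, 0.0, -0.843]]
wrist_force: [0.1, 0.4, -2.1]
width: 0.295
grip_force: 40.0
```

```bash
cat > feel.py <<'E'
from goal import *
L=[]
for i in range(4):
    camera("top"); s=state();R=np.array(s["tcp_rot"]);L.append(np.r_[R.T@s["wrist_force"],R.T@s["moment"]])
g,G=goal(32.3,0); print("h",(R.T@(s["position"]-g)).round(2),"rot",np.degrees(cv2.Rodrigues(G.T@R)[0]).ravel().round(2),"F,M",np.mean(L,0).round(3),"sd",np.std(L,0).round(2),"t",s["t"])
E
python3 feel.py
python3 - <<'E'
from goal import *
g,G=goal(32.3,15); c=calibration("top"); o=g+G[:,2]*22.1
print(proj(c,[o+G@[48,j,k] for j in(-30,30) for k in (0,-10)]).round(1).tolist())
E
```

```text
h [-0.31  0.63 -9.54] rot [ 0.06  0.2  -0.09] F,M [-0.502 -0.05   1.539 -0.023 -0.652 -0.041] sd [0.63 0.44 0.68 0.03 0.03 0.01] t 10.8
[[358.3, 208.9], [359.0, 205.8], [330.3, 211.0], [330.8, 207.9]]
```

step_arm --targets '[[[0, 0, 0, 0, 0, 1.5, 1], [0, 0, 0, 0, 0, 1.5, 1], [0, 0, 0, 0, 0, 1, 1], [0, 0, 0, 0, 0, 1, 1], [0, 0, 0, 0, 0, 0, 1], [0, 0, 0, 0, 0, 0, 1], [0, 0, 0, 0, 0, 0, 1]]]'

```text
t: 11.5
position: [552.8, -180.7, 117.5]
tcp_rot: [[-0.833, -0.155, -0.531], [-0.131, 0.988, -0.083], [0.537, -0.0, -0.844]]
wrist_force: [1.0, 0.3, 3.4]
width: 0.289
grip_force: 40.0
```

```bash
python3 feel.py
```

```text
h [-0.32  0.59 -4.63] rot [ 0.06  0.19 -0.09] F,M [ 0.323  0.702 -2.797 -0.139 -0.393 -0.018] sd [0.47 0.43 0.29 0.04 0.04 0.01] t 11.7
```

step_arm --targets '[[[0, 0, 0, 0, 0, 1, 1], [0, 0, 0, 0, 0, 1, 1], [0, 0, 0, 0, 0, 0, 1], [0, 0, 0, 0, 0, 0, 1], [0, 0, 0, 0, 0, 0, 1]]]'

```text
t: 12.2
position: [551.9, -180.8, 116.0]
tcp_rot: [[-0.833, -0.155, -0.53], [-0.131, 0.988, -0.083], [0.537, -0.0, -0.844]]
wrist_force: [2.1, 0.9, 5.5]
width: 0.295
grip_force: 40.0
```

```bash
python3 feel.py
```

```text
h [-0.31  0.61 -2.89] rot [ 0.06  0.17 -0.09] F,M [ 1.380e+00  5.490e-01 -5.472e+00 -2.200e-01 -1.970e-01 -4.000e-03] sd [0.29 0.52 0.45 0.03 0.03 0.02] t 12.4
```

step_arm --targets '[[[0, 0, 0, 0, 0, 1, 1], [0, 0, 0, 0, 0, 0.7, 1], [0, 0, 0, 0, 0, 0, 1], [0, 0, 0, 0, 0, 0, 1], [0, 0, 0, 0, 0, 0, 1]]]'

```text
t: 12.9
position: [551.2, -180.9, 114.8]
tcp_rot: [[-0.834, -0.155, -0.53], [-0.131, 0.988, -0.083], [0.536, -0.0, -0.844]]
wrist_force: [1.8, 1.7, 8.1]
width: 0.296
grip_force: 40.0
```

```bash
python3 feel.py
```

```text
h [-0.3  0.6 -1.6] rot [ 0.07  0.14 -0.09] F,M [ 1.69   1.093 -8.025 -0.278 -0.047  0.009] sd [0.49 0.43 0.43 0.02 0.03 0.03] t 13.1
```

step_arm --targets '[[[0, 0, 0, 0, 0, 0.7, 1], [0, 0, 0, 0, 0, 0.7, 1], [0, 0, 0, 0, 0, 0, 1], [0, 0, 0, 0, 0, 0, 1], [0, 0, 0, 0, 0, 0, 1]]]'

```text
t: 13.6
position: [550.6, -181.0, 114.0]
tcp_rot: [[-0.834, -0.155, -0.53], [-0.131, 0.988, -0.083], [0.536, -0.0, -0.844]]
wrist_force: [3.0, 1.9, 8.9]
width: 0.297
grip_force: 40.0
```

```bash
python3 feel.py
```

```text
h [-0.28  0.61 -0.52] rot [ 0.08  0.13 -0.1 ] F,M [ 2.167  0.917 -9.542 -0.348  0.098 -0.022] sd [0.23 0.26 0.32 0.02 0.02 0.02] t 13.8
```

step_arm --targets '[[[0, 0, 0, 0, 0, 0.6, 1], [0, 0, 0, 0, 0, 0.6, 1], [0, 0, 0, 0, 0, 0, 1], [0, 0, 0, 0, 0, 0, 1], [0, 0, 0, 0, 0, 0, 1]]]'

```text
t: 14.3
position: [550.5, -181.0, 113.8]
tcp_rot: [[-0.834, -0.155, -0.529], [-0.131, 0.988, -0.084], [0.535, -0.001, -0.845]]
wrist_force: [4.8, 2.8, 14.2]
width: 0.292
grip_force: 40.0
```

```bash
python3 feel.py
```

```text
h [-0.34  0.61 -0.29] rot [ 0.1   0.06 -0.1 ] F,M [  3.172   1.809 -14.788  -0.517   0.567   0.026] sd [0.43 0.22 0.37 0.01 0.02 0.03] t 14.5
```

step_arm --targets '[[[0, 0.4, 0, 0, 0, 0, 1], [0, 0, 0, 0, 0, 0, 1], [0, 0, 0, 0, 0, 0, 1], [0, 0, 0, 0, 0, 0, 1]]]'

```text
t: 14.9
position: [550.5, -181.0, 113.5]
tcp_rot: [[-0.831, -0.155, -0.535], [-0.13, 0.988, -0.085], [0.541, -0.0, -0.841]]
wrist_force: [4.6, 2.6, 12.0]
width: 0.292
grip_force: 40.0
```

```bash
python3 feel.py
python3 - <<'E'
from workcell import *
from h import *
c=camera("scene")[100:200,150:270,::-1]
t=camera("top")[150:270,290:410,::-1]
cv2.imwrite("pics/s5.png",np.hstack([cv2.resize(c,(480,400),interpolation=2),cv2.resize(t,(320,400),interpolation=2)[:, :320]]))
E
```

```text
h [-0.45  0.6  -0.03] rot [ 0.1   0.46 -0.1 ] F,M [  2.404   1.567 -13.229  -0.429   0.263   0.023] sd [0.72 0.25 0.48 0.04 0.02 0.02] t 15.1
```

View pics/s5.png

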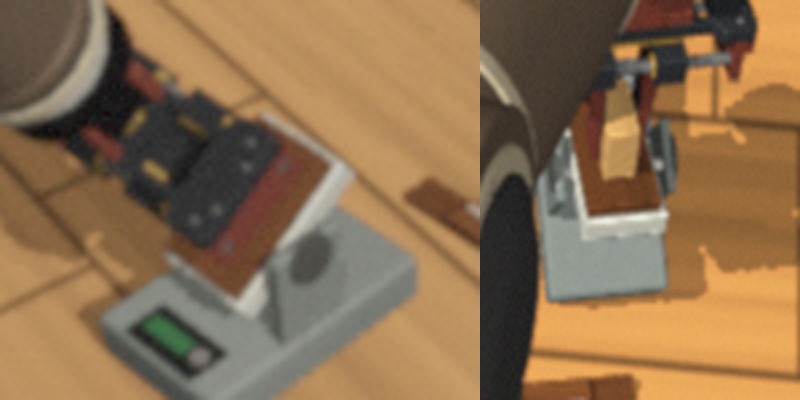

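The picture shows the tile lying flat on the head, centred, with every foot covered. The force sits just past full foot travel (about 13 N at the sensor, 15 N of contact), and the tile touches the face evenly.

```bash
python3 -c "
from workcell import *
print(sign_off())"
```

```text
the job is handed in; nothing more can be done
None
```

I handed the job in with the rectangular sample still gripped and held flush on the meter's sloped face (about 33°) with about 15 N; by force and depth, not a direct foot reading, all four feet are pushed in well past half way.

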